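# Clear and pin the swivel mount of an eye-test instrument

### The job

Make the instrument's swivel mount ready: turn the white swivel plate (it has a black knob) until its holes line up with those in the base below, then use the red-handled punch, not a pin, to drive every yellow shipping plug down and out into the tray underneath. Only when all plugs are out, push all the black-knobbed locking pins from the blue caddy through the lined-up holes, one to a hole, fully home so that their collars rest on the plate, and put the punch back upright in a hole of the caddy. Leave the other things on the table where they are.

Things in the scene. Friction and masses are not known exactly. Their poses are not given: they have to be found in the camera images.
- swivel_base: Fixed mount of an eye-test instrument. Origin: centre of its footprint on the table, z up. Grey catch tray 190 x 190 mm (floor 5, rim 17 high), four 18 mm legs at x, y = +-78, grey base plate 180 x 180 mm with underside at 60, top at 85. Three vertical 13 mm through bores at (62, 0), (0, 62), (0, -62); a spring ball in each grips a 12 mm plug and leaves 11.5 mm free without it.
- swivel (a joint): Angle (rad, anticlockwise from above) of the white swivel plate, 170 x 170 x 12 mm, top 98 mm above the table, about the vertical axis through swivel_base's origin. At 0 its edges are parallel to the base plate's and its three 13 mm holes lie over the bores. Starts at 0.45 to 1.15, stops at -0.4 and 1.3; stays where left (friction 0.18 N m). Flat hub cap 52 mm wide, 7 high.
- swivel_grip (a point): Centre of the top of the black upright knob used to turn the swivel plate: round, 18 mm diameter, 38 mm tall, top 142 mm above the table, 112 mm from the swivel axis. At joint 0 it lies at (-112, 0) mm in the swivel_base frame; it turns with the plate.
- caddy: Blue plastic block 130 x 130 x 64 mm, about 1.2 kg, loose on the table: it can be shoved. Origin: centre of its underside, z up. Four vertical 13 mm holes, 60 mm deep, hold the pins and the punch.
- punch: Punch (push rod): steel shaft 9 mm diameter, 56 mm long with a 5 mm tapered foot, then a collar 24 mm wide, 5 mm thick, then a round RED knob 20 mm diameter, 55 mm tall; 116 mm in all, about 0.11 kg. Starts upright in a caddy hole, collar resting on the caddy's top; origin: end of the shaft (foot), z runs up to the knob.
- bore0 (a point): Centre of the mouth of bore 0, in the top of the fixed base plate, 85 mm above the table (13 mm below the top of the swivel plate).
- bore1 (a point): Centre of the mouth of bore 1, in the top of the fixed base plate, 85 mm above the table (13 mm below the top of the swivel plate).
- bore2 (a point): Centre of the mouth of bore 2, in the top of the fixed base plate, 85 mm above the table (13 mm below the top of the swivel plate).
- caddy_hole0 (a point): Centre of the mouth of caddy hole 0, on the caddy's top, 64 mm above its underside.
- caddy_hole1 (a point): Centre of the mouth of caddy hole 1, on the caddy's top, 64 mm above its underside.
- caddy_hole2 (a point): Centre of the mouth of caddy hole 2, on the caddy's top, 64 mm above its underside.
- caddy_hole3 (a point): Centre of the mouth of caddy hole 3, on the caddy's top, 64 mm above its underside.
- pin0: Locking pin: steel shaft 10 mm diameter, 56 mm long with a 5 mm tapered foot, then a collar 24 mm wide, 5 mm thick, then a round BLACK knob 18 mm diameter, 35 mm tall; 96 mm in all, 0.09 kg. Starts upright in a caddy hole, collar on the caddy's top; origin: end of the shaft (foot), z runs up to the knob. May be absent (2 or 3 there).
- pin1: Locking pin: steel shaft 10 mm diameter, 56 mm long with a 5 mm tapered foot, then a collar 24 mm wide, 5 mm thick, then a round BLACK knob 18 mm diameter, 35 mm tall; 96 mm in all, 0.09 kg. Starts upright in a caddy hole, collar on the caddy's top; origin: end of the shaft (foot), z runs up to the knob. May be absent (2 or 3 there).
- pin2: Locking pin: steel shaft 10 mm diameter, 56 mm long with a 5 mm tapered foot, then a collar 24 mm wide, 5 mm thick, then a round BLACK knob 18 mm diameter, 35 mm tall; 96 mm in all, 0.09 kg. Starts upright in a caddy hole, collar on the caddy's top; origin: end of the shaft (foot), z runs up to the knob. May be absent (2 or 3 there).
- plug0: Yellow plastic shipping plug, 12 mm diameter, 18 mm long, stuck in bore 0 of the base plate, at first hidden under the swivel plate; origin at its lower end, 64 mm above the table at the start. About 5 to 12 N from above pushes it down; once its top is pressed to about 66 mm above the table it drops into the catch tray. May be absent (2 or 3 there).
- plug1: Yellow plastic shipping plug, 12 mm diameter, 18 mm long, stuck in bore 1 of the base plate, at first hidden under the swivel plate; origin at its lower end, 64 mm above the table at the start. About 5 to 12 N from above pushes it down; once its top is pressed to about 66 mm above the table it drops into the catch tray. May be absent (2 or 3 there).
- plug2: Yellow plastic shipping plug, 12 mm diameter, 18 mm long, stuck in bore 2 of the base plate, at first hidden under the swivel plate; origin at its lower end, 64 mm above the table at the start. About 5 to 12 N from above pushes it down; once its top is pressed to about 66 mm above the table it drops into the catch tray. May be absent (2 or 3 there).
- drops: small white eye-drop bottle, 26 x 60 mm; bystander, to be left where it is. Origin: centre of its underside.
- trial_lens: black trial-lens ring, 38 mm wide, 6 mm thick; bystander, to be left where it is. Origin: centre of its underside.
- penlight: aluminium penlight, 120 x 13 x 13 mm; bystander, to be left where it is. Origin: centre of its underside.
- disinfectant: clear disinfectant bottle, 60 x 160 mm; bystander, to be left where it is. Origin: centre of its underside.
- swab_jar: glass swab jar, 70 x 90 mm; bystander, to be left where it is. Origin: centre of its underside.
- tape_roll: roll of paper tape, 70 x 20 mm; bystander, to be left where it is. Origin: centre of its underside.

How it is judged (in metres and radians):
On the way, in this order (a step that is already met when the one before it is completed fails the run):
1. the swivel plate's holes are lined up with the base's (within 0.04 rad) (value of joint swivel between -0.04 and 0.04 rad), for 0.2 s.
2. every plug has been driven out of its bore, before any pin goes in (z of each of plug0, plug1, plug2 in the frame of swivel_base below 0.045 m and horizontal distance between each of pin0, pin1, pin2 and swivel_base above 0.08 m), for 0.2 s.
At the end, for the whole second after the job is handed in: Pins upright (0.1 rad) and still, within 6 mm of a bore axis, feet 36 to 46 mm above the table (home: 42); plate within 0.06 rad of lined up; plugs in the tray under the base plate; punch upright (0.12 rad) in a caddy hole (within 8 mm), collar within 6 mm of the caddy (value of joint swivel between -0.06 and 0.06 rad and (horizontal distance between pin0 and bore0 below 0.006 m or horizontal distance between pin0 and bore1 below 0.006 m or horizontal distance between pin0 and bore2 below 0.006 m) and z of pin0 in the frame of swivel_base between 0.036 and 0.046 m and angle between each of pin0, pin1, pin2's own z axis and vertical below 0.1 rad and linear speed of each of pin0, pin1, pin2 below 0.02 m/s and (horizontal distance between pin1 and bore0 below 0.006 m or horizontal distance between pin1 and bore1 below 0.006 m or horizontal distance between pin1 and bore2 below 0.006 m) and z of pin1 in the frame of swivel_base between 0.036 and 0.046 m and (horizontal distance between pin2 and bore0 below 0.006 m or horizontal distance between pin2 and bore1 below 0.006 m or horizontal distance between pin2 and bore2 below 0.006 m) and z of pin2 in the frame of swivel_base between 0.036 and 0.046 m and z of each of plug0, plug1, plug2 in the frame of swivel_base below 0.045 m and x of plug0 in the frame of swivel_base between -0.1 and 0.1 m and y of plug0 in the frame of swivel_base between -0.1 and 0.1 m and x of plug1 in the frame of swivel_base between -0.1 and 0.1 m and y of plug1 in the frame of swivel_base between -0.1 and 0.1 m and x of plug2 in the frame of swivel_base between -0.1 and 0.1 m and y of plug2 in the frame of swivel_base between -0.1 and 0.1 m and (horizontal distance between punch and caddy_hole0 below 0.008 m or horizontal distance between punch and caddy_hole1 below 0.008 m or horizontal distance between punch and caddy_hole2 below 0.008 m or horizontal distance between punch and caddy_hole3 below 0.008 m) and z of punch in the frame of caddy below 0.014 m and angle between punch's own z axis and vertical below 0.12 rad); the robot touches nothing.
It fails at once if a plug is pushed with a pin (contact force between any of plug0, plug1, plug2 and pin0 above 2 N or contact force between any of plug0, plug1, plug2 and pin1 above 2 N or contact force between any of plug0, plug1, plug2 and pin2 above 2 N).
It fails at once if a bystander is moved more than 3 cm (distance of any of drops, trial_lens, penlight, disinfectant, swab_jar, tape_roll from where it was at the start of the episode above 0.03 m).
Of plug0, plug1, plug2 only 2 to 3 are there at a start; the rules pass over those that are not, and their reading is None.
Of pin0, pin1, pin2 only 2 to 3 are there at a start; the rules pass over those that are not, and their reading is None.
At some moment in a run one of caddy may be knocked a few centimetres aside while the robot is not near it.
It also fails if it takes over 210 s, if anything falls off the work surface, if the arm or the gripper's body presses on something with over 40 N, if the wrist force passes 120 N, or if a joint passes its speed limit or range.

### The arm

A 6-joint arm with a two-finger parallel gripper is mounted at the origin on the work surface. World frame = base frame: x ahead of the robot, y to its left, z up, the work surface at z = 0. Lengths are in mm, angles in rad, forces in N, time in s.
With the tool pointing down it reaches from about 400 to 925 mm from the base axis. Payload 12.5 kg.
Tool frame: the origin (TCP) lies midway between the tips of the shut fingers; the grasp point (between the pads) lies 19 mm behind it (env.tcp_to_grasp is the distance from the TCP to the grasp point, in mm); z points along the fingers, y is the line along which they close (so a half turn about z gives the same grasp; the last joint's range is limited). The gripper opens to 95 mm and grips with 3 to 60 N. Pads are 20 mm wide; open, the fingers measure 119 mm over their backs; the gripper's body (75 mm by 180 mm) begins 59 mm behind the grasp point.
Start: joints at [1.041, 0.491, 1.559, -0, 1.092, -0.106], TCP at [257.003, 569.733, 214.661] pointing down, gripper open.
Joint ranges: [-3.1, 3.1], [-0.84, 2.19], [0.05, 2.79], [-1.13, 4.28], [0.06, 2.93], [-2.69, 2.69]. Speed limits (rad/s): [2.22, 2.22, 2.79, 3.14, 3.14, 3.14].

### API

Orientations are given as [roll, pitch, yaw] about the fixed x, y, z axes, in that order (R = Rz(yaw) Ry(pitch) Rx(roll)).
In Python, from cell import env gives the robot as it stands. The module is installed in compiled form; this text tells all that it offers.
- The arm moves only by the tool step_arm, never from a script. Its argument "plan" is a list that holds one entry, the list of rows, each a list of 5 numbers: the shift along the tool's x, y, z in mm, then the turn about the tool's z in degrees, then the opening, from -1 (shut) to 1 (fully open). A call has 1 to 8 rows; each row is the pose to reach, as a shift and turn from the pose commanded when the call began, along the tool's axes at that moment; what a row does not reach only later rows make up. A row lasts 1/12 s, in which the tool goes at most 41.7 mm and 7.16 degrees, less where a joint would pass 70% of its speed; a pose out of reach is approached as far as the arm can. A call with a gripper value outside its range is refused whole. The fingers move at their own pace and stop on an object; the grip force is fixed at half the most. Time passes only in rows, so rows that repeat a pose let the fingers close. It gives the time, the measured TCP pose, the force, the opening and the grip force at its end, in the units of the state.
- env.state(): the state, without advancing time (a new reading comes with each control period).
- env.read_camera(name): name is "scene" or "top" or "wrist"; returns the picture (480x640x3 uint8, blue, green, red); there is no depth.
- env.get_calibration(name): a dict with "K" (3x3 intrinsics, pixels), "D" ([k1, k2, p1, p2, k3] as OpenCV has them; the pictures are not rectified), "extrinsics" (4x4, takes a point from world to camera coordinates). Camera axes: x right, y up, looking along -z (the intrinsics and any distortion apply to the point x, -y, -z); pixel columns grow to the right and rows downward; lengths in mm; the calibration is good to about 2 mm. A picture is of the moment at which its call begins: read the wrist's pose just before it. get_calibration takes no time and is no camera call; for the wrist camera it gives the pose at the moment of the call.
- env.job_done(): hands the job in; it is judged then, once.
The state is a dict: "t": time; "joints": joint angles; "qvel": joint speeds; "tau": joint torques, N m; "eef_pos": TCP position; "tcp_rot": TCP orientation; "ft_force": force on the tool from outside, world axes, zero at the start; "moment": the same for the moment, N m; "opening": opening from 0.0 (shut) to 1.0 (fully open); "grip_force": force on a finger pad.
Only numpy, scipy, OpenCV 4.12 (cv2) and the standard library are available. Lean on these libraries where they do the work, as an engineer would, in place of code of your own. Each camera call takes 0.05 s, during which the arm holds its last target. There are 200 camera calls.

## Working session

There is one attempt and no reset: what is moved stays moved. The work goes in short steps, Python scripts to look and compute and a tool call to move; the robot and the scene stay as the last step left them, time stands still between calls to the robot, and variables do not carry over. Pictures are saved under pics/ and viewed, at most 18 in all, crops included, and the job is handed in when it is done.

Besides the shell and the picture viewer there is one more tool, called after "Emit:" as name([rows], argument=value, ...), one row to a line, values as JSON. step_arm: Moves the arm, as the interface text tells. Its arguments: {"type":"object","properties":{"plan":{"type":"array"}},"required":["plan"]}

```bash
mkdir -p pics; cat > h.py <<'E'
import numpy as np,cv2
from cell import env
def cal(n):
    c=env.get_calibration(n); return np.array(c["K"],float),np.array(c["D"],float),np.array(c["extrinsics"],float)
def ray(n,uv,c=None):
    K,D,E=c or cal(n)
    p=cv2.undistortPoints(np.array([[uv]],float),K,D)[0,0]
    R=E[:3,:3];o=-R.T@E[:3,3]
    return o,R.T@np.array([p[0],-p[1],-1.0])
def onz(n,uv,z,c=None):
    o,d=ray(n,uv,c); return o+d*(z-o[2])/d[2]
def proj(n,P,c=None):
    K,D,E=c or cal(n)
    q=(E[:3,:3]@np.atleast_2d(np.array(P,float)).T).T+E[:3,3]
    q=q*[1,-1,-1]
    return cv2.projectPoints(q,np.zeros(3),np.zeros(3),K,D)[0][:,0]
def blobs(m,a=30):
    n,l,s,c=cv2.connectedComponentsWithStats(m.astype(np.uint8))
    return [(c[i].round(1).tolist(),s[i].tolist()) for i in range(1,n) if s[i][4]>=a]
E
python3 - <<'E'
from h import *
for n in("scene","top"):
    cv2.imwrite(f"pics/{n}0.png",env.read_camera(n))
    K,D,E=cal(n);print(n,K.tolist(),D,(-E[:3,:3].T@E[:3,3]).round(),E[:3,:3].round(2).tolist())
print(env.state())
E
```

```text
scene [[514.7952664745404, 0.0, 311.3293278307388], [0.0, 514.7952664745404, 240.6778644468718], [0.0, 0.0, 1.0]] [-0.14248566  0.          0.          0.          0.        ] [1181. -381.  940.] [[0.54, 0.84, 0.0], [-0.64, 0.41, 0.65], [0.54, -0.35, 0.76]]
top [[495.12845501221005, 0.0, 320.7054866812782], [0.0, 495.12845501221005, 233.84598122359887], [0.0, 0.0, 1.0]] [-0.00035659  0.          0.          0.          0.        ] [ 484.  -12. 1359.] [[0.03, -1.0, -0.01], [1.0, 0.03, 0.08], [-0.08, -0.01, 1.0]]
{'t': 0.1, 'joints': array([ 1.04139443e+00,  4.91437916e-01,  1.55939750e+00,  1.53052193e-05,
        1.09171919e+00, -1.05598437e-01]), 'qvel': array([-0.00042211, -0.00230574, -0.00269794,  0.00212862,  0.00115223,
       -0.00011415]), 'tau': array([ 2.87554656e-03, -6.13623333e+01, -2.58610386e+01,  6.94167917e-02,
        4.70435678e-02, -4.66943561e-05]), 'eef_pos': array([256.87967889, 569.52302628, 214.15521824]), 'tcp_rot': array([-3.14063749e+00, -1.14892193e-04,  2.71778208e+00]), 'ft_force': array([0.12911102, 1.09471489, 0.07325631]), 'moment': array([-0.04379544,  0.02841467, -0.00714443]), 'grip_force': 0.0, 'opening': 0.9982306404014607}
```

View pics/top0.png

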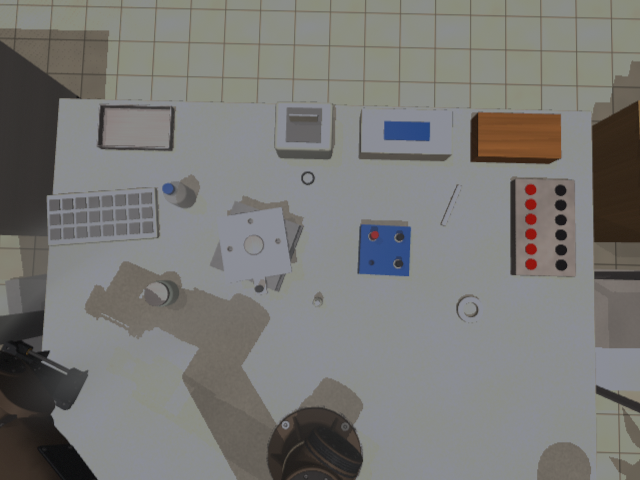

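View pics/scene0.png

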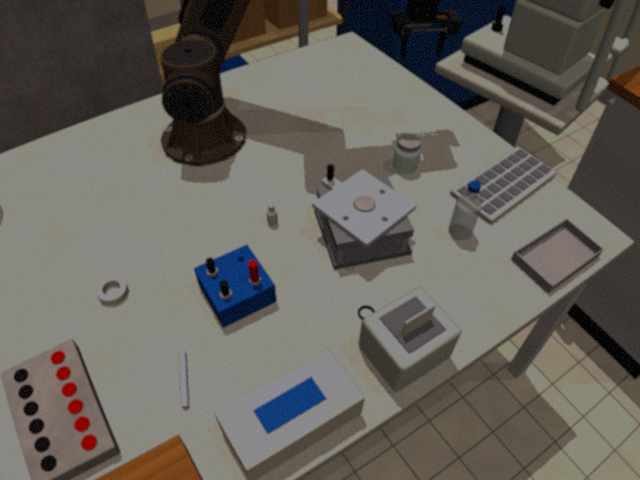

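Top view: the plate hub is at (254,245), its holes at (250,221), (278,241), (230,249) and its knob at (259,289). The caddy holds the punch at (374,236), pins at (399,238) and (398,264), and an empty hole at (372,263). I'll zoom in on the base and work out coordinates.

```bash
python3 - <<'E'
from h import *
im=cv2.imread("pics/top0.png");s=cv2.imread("pics/scene0.png")
a=cv2.resize(im[195:305,205:315],None,fx=5,fy=5,interpolation=cv2.INTER_CUBIC)
a=cv2.convertScaleAbs(a,alpha=1.3)
b=cv2.resize(s[155:275,300:425],(500,480),interpolation=cv2.INTER_CUBIC)
cv2.imwrite("pics/c0.png",a);cv2.imwrite("pics/c1.png",b)
P=lambda uv,z:onz("top",uv,z)[:2].round(1)
print("hub",P((254,245),105),"holes",[P(u,98) for u in((250,221),(278,241),(230,249))],"knob",P((259,289),142))
print("caddy",[P(u,119) for u in((374,236.),)],[P(u,99) for u in((399,238),(398,264))],P((372,263),64))
b,g,r=[im[...,i].astype(int) for i in range(3)]
m=(b>100)&(r<60)&(g<110)
for c in blobs(m,500):print(c)
E
```

```text
hub [547.5 166.7] holes [array([609.1, 180.2]), array([559.7, 106.8]), array([536. , 228.5])] knob [438.2 145.1]
caddy [array([ 577.4, -135.7])] [array([ 575.5, -201.5]), array([ 509.3, -199.9])] [ 510.8 -137.4]
([406.8, 130.6], [385, 122, 45, 19, 795])
([383.9, 250.7], [359, 225, 51, 51, 2042])
```

View pics/c0.png

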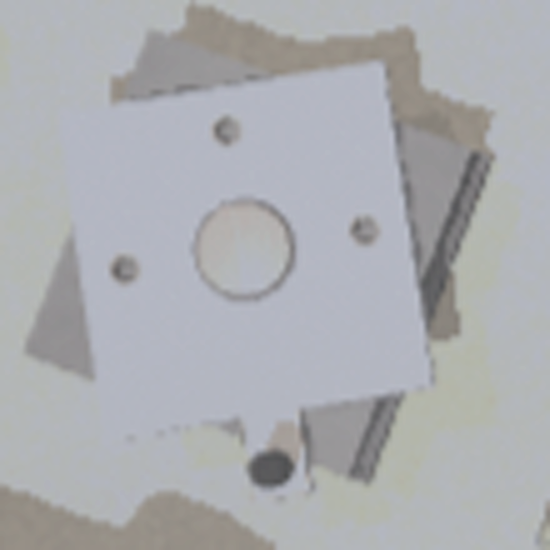

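View pics/c1.png

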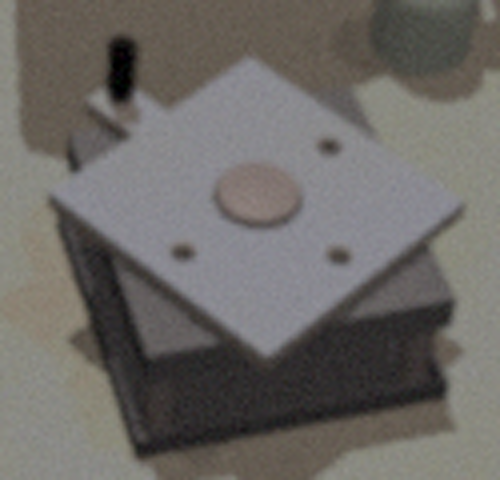

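Base corners in the c0 crop are about (480,148), (355,478), (25,352) and (150,32). The plate's left edge runs (65,108)–(105,440), so the plate has to turn roughly 0.5 rad clockwise. I'll move over the base for a close wrist view.

```bash
cat >> h.py <<'E'
def go(x,y,z,yaw=None):
    s=env.state();p=np.array(s["eef_pos"]);w=s["tcp_rot"][2];d=np.array([x,y,z])-p
    c,n=np.cos(w),np.sin(w)
    t=0 if yaw is None else -np.degrees((yaw-w+np.pi)%(2*np.pi)-np.pi)
    print("tcp",p.round(1),"rot",np.round(s["tcp_rot"],3),"shift",(np.array([c*d[0]+n*d[1],n*d[0]-c*d[1],-d[2]])).round(1),"turn",round(t,1))
E
python3 - <<'E'
from h import *
f=lambda u:(205+(u[0]+.5)/5-.5,195+(u[1]+.5)/5-.5)
C=[onz("top",f(u),85)[:2] for u in((480,148),(355,478),(25,352),(150,32))]
print(np.round(C,1),np.mean(C,0))
for i in range(4):
    d=C[i]-C[i-1];print(np.linalg.norm(d).round(1),np.arctan2(d[1],d[0]).round(3))
K,D,E=cal("wrist");o=-E[:3,:3].T@E[:3,3];print(K[0,0],K[:2,2],D,o,E[:3,:3].round(3).tolist())
go(470,120,340,np.pi)
E
```

```text
[[605.5  51. ]
 [434.2 109.9]
 [494.  281.8]
 [661.4 224.2]] [548.7752107  166.71975094]
182.0 -1.883
181.1 2.811
182.0 1.236
177.1 -0.331
365.1950952452337 [326.30944196 246.05502112] [-0.03351908  0.          0.          0.          0.        ] [196.21665799 597.2331905  384.09138335] [[0.412, 0.911, 0.0], [-0.885, 0.401, -0.236], [-0.215, 0.097, 0.972]]
tcp [256.9 569.5 214.2] rot [-3.141 -0.     2.718] shift [-379.1 -322.1 -125.8] turn -24.3
```

Emit:
step_arm([
  [[-370, -310, -125, 0, 1], [-370, -310, -125, 0, 1], [-370, -310, -125, 0, 1], [-370, -310, -125, 0, 1], [-370, -310, -125, 0, 1], [-370, -310, -125, 0, 1], [-370, -310, -125, 0, 1], [-370, -310, -125, 0, 1]],
])

```text
t: 0.77
eef_pos: [397.5, 277.3, 298.6]
tcp_rot: [-3.142, -0.0, 2.718]
ft_force: [0.6, 1.4, -0.4]
opening: 0.997
grip_force: 0.0
```

```bash
python3 - <<'E'
from h import *
go(490,165,320,np.pi)
E
```

```text
tcp [397.5 277.3 298.6] rot [-3.142 -0.     2.718] shift [-130.5  -64.3  -21.4] turn -24.3
```

Emit:
step_arm([
  [[-130, -64, -21, -24.3, 1], [-130, -64, -21, -24.3, 1], [-130, -64, -21, -24.3, 1], [-130, -64, -21, -24.3, 1], [-130, -64, -21, -24.3, 1], [-130, -64, -21, -24.3, 1]],
])

```text
t: 1.27
eef_pos: [490.0, 166.1, 318.8]
tcp_rot: [3.142, -0.001, 3.138]
ft_force: [-0.1, 0.1, -0.6]
opening: 1.0
grip_force: 0.0
```

```bash
python3 - <<'E'
from h import *
c=cal("wrist");im=env.read_camera("wrist");cv2.imwrite("pics/w1.png",im);np.save("w1.npy",np.array([c[2]]))
go(490,165,320,np.pi)
for p,z in(((547.5,167),105),((438,145),142)):print(proj("wrist",[[*p,z]],c))
E
```

```text
tcp [489.2 167.  318.7] rot [ 3.142e+00 -1.000e-03  3.139e+00] shift [-0.8 -2.  -1.3] turn -0.1
[[326.70774406 273.15077911]]
[[302.75534267 173.5128885 ]]
```

View pics/w1.png

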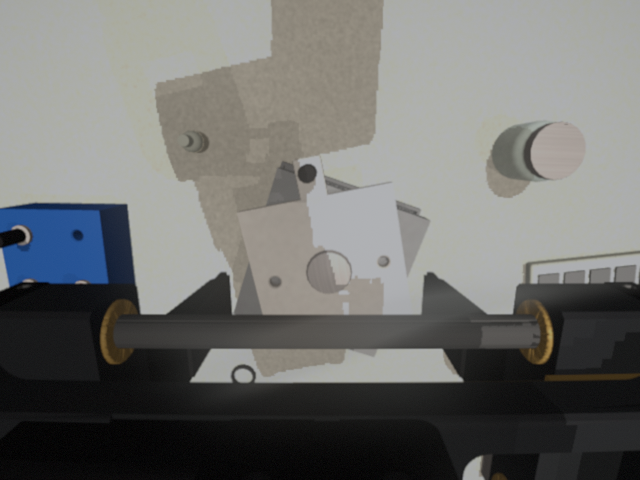

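Wrist view: knob at (307,174), hub at (329,271), two holes at (276,282) and (384,261). I'll refine these and go to the knob.

```bash
python3 - <<'E'
from h import *
K,D,_=cal("wrist");c=(K,D,np.load("w1.npy")[0]);im=cv2.imread("pics/w1.png")
g=cv2.cvtColor(im,cv2.COLOR_BGR2GRAY)
b=blobs(g[155:195,285:330]<45,30);print(b)
u=(b[0][0][0]+285,b[0][0][1]+155)
k=onz("wrist",u,142,c);print(u,"knob",k)
for v,z in(((276,282),98),((384,261),98),((329,271),105)):print(onz("wrist",v,z,c))
h=np.array([548,166.8]);r=k[:2]-h;print(np.linalg.norm(r),np.arctan2(*r[::-1]))
go(k[0],k[1],170,np.pi+0.2)
E
```

```text
[]Traceback (most recent call last):
  File "<stdin>", line 5, in <module>
IndexError: list index out of range
```

```bash
python3 - <<'E'
from h import *
K,D,_=cal("wrist");c=(K,D,np.load("w1.npy")[0]);im=cv2.imread("pics/w1.png")
g=cv2.cvtColor(im,cv2.COLOR_BGR2GRAY)
print(g[174,290:325])
b=max(blobs(g[155:195,290:325]<g[174,307]+20,30),key=lambda q:q[1][4]);print(b)
u=(b[0][0]+290,b[0][1]+155)
k=onz("wrist",u,142,c);print(u,"knob",k)
for v,z in(((276,282),98),((384,261),98),((329,271),105)):print(onz("wrist",v,z,c))
h=np.array([548,166.8]);r=k[:2]-h;print(np.linalg.norm(r),np.arctan2(*r[::-1]))
go(k[0],k[1],170,np.pi+0.2)
E
```

```text
[ 99  98  96  96 103 117 127 108  69  55  56  56  57  56  57  55  59  61
  63  62  62  63  63  61  60  71 120 167 176 175 175 176 173 164 157]
([16.6, 18.3], [8, 10, 18, 18, 254])
(306.6, 173.3) knob [437.82266947 148.59300462 142.        ]
[559.99491076 109.70322433  98.        ]
[535.89631154 230.86065044  98.        ]
[545.03136408 169.53143426 105.        ]
111.67156685713354 -2.977820978444895
tcp [489.2 167.  318.7] rot [ 3.142e+00 -1.000e-03  3.139e+00] shift [ 51.4 -18.6 148.7] turn -11.6
```

Emit:
step_arm([
  [[51, -19, 149, -11.5, 0.3], [51, -19, 149, -11.5, 0.3], [51, -19, 149, -11.5, 0.3], [51, -19, 149, -11.5, 0.3], [51, -19, 205, -11.5, 0.0], [51, -19, 205, -11.5, 0.0], [51, -19, 205, -11.5, 0.0], [51, -19, 205, -11.5, -1]],
])

```text
t: 1.98
eef_pos: [437.8, 149.1, 114.1]
tcp_rot: [3.141, -0.002, -2.94]
ft_force: [-0.0, -0.3, 0.2]
opening: 0.497
grip_force: 0.0
```

Emit:
step_arm([
  [[0, 0, 0, 0, -1], [0, 0, 0, 0, -1], [0, 0, 0, 0, -1], [0, 0, 0, 0, -1], [0, 0, 0, 0, -1]],
])

```text
t: 2.4
eef_pos: [438.7, 148.4, 115.0]
tcp_rot: [3.142, 0.001, -2.941]
ft_force: [-0.5, 0.0, 7.8]
opening: 0.185
grip_force: 30.0
```

```bash
python3 - <<'E'
from h import *
for a in (-.13,-.26,-.39,-.523):
    w=np.pi+.196+a; go(548+112*np.cos(w),170.2+112*np.sin(w),113,np.pi+.2+a)
E
```

```text
tcp [438.7 148.4 115. ] rot [ 3.142e+00  1.000e-03 -2.941e+00] shift [-0.4 14.6  2. ] turn 7.5
tcp [438.7 148.4 115. ] rot [ 3.142e+00  1.000e-03 -2.941e+00] shift [-3.3 28.9  2. ] turn 14.9
tcp [438.7 148.4 115. ] rot [ 3.142e+00  1.000e-03 -2.941e+00] shift [-8.  42.7  2. ] turn 22.4
tcp [438.7 148.4 115. ] rot [ 3.142e+00  1.000e-03 -2.941e+00] shift [-14.7  56.    2. ] turn 30.0
```

Emit:
step_arm([
  [[0, 7, 0, 3.7, -1], [0, 14.6, 0, 7.3, -1], [-1.5, 22, 0, 11, -1], [-3.3, 29, 0, 15, -1], [-5.5, 36, 0, 18.7, -1], [-8, 42.7, 0, 22.4, -1], [-11, 49.5, 0, 26, -1], [-14.7, 56, 0, 30, -1]],
])

```text
t: 3.07
eef_pos: [443.5, 206.3, 115.0]
tcp_rot: [3.14, 0.004, 2.816]
ft_force: [6.6, -4.2, 2.0]
opening: 0.184
grip_force: 30.0
```

Emit:
step_arm([
  [[0, 0, 0, 0, -1], [0, 0, 0, 0, -1], [0, 0, 0, 0, -1]],
])

```text
t: 3.32
eef_pos: [443.5, 206.4, 115.0]
tcp_rot: [3.139, 0.004, 2.819]
ft_force: [5.8, -0.6, 1.2]
opening: 0.18
grip_force: 30.0
```

```bash
python3 - <<'E'
from h import *
go(442,206.2,114,np.pi-.327)
im=env.read_camera("top");cv2.imwrite("pics/top1.png",im)
cv2.imwrite("pics/c2.png",cv2.convertScaleAbs(cv2.resize(im[195:305,205:315],None,fx=5,fy=5,interpolation=cv2.INTER_CUBIC),alpha=1.3))
E
```

```text
tcp [443.5 206.4 115. ] rot [3.139 0.004 2.819] shift [ 1.4 -0.7  1. ] turn 0.3
```

View pics/c2.png

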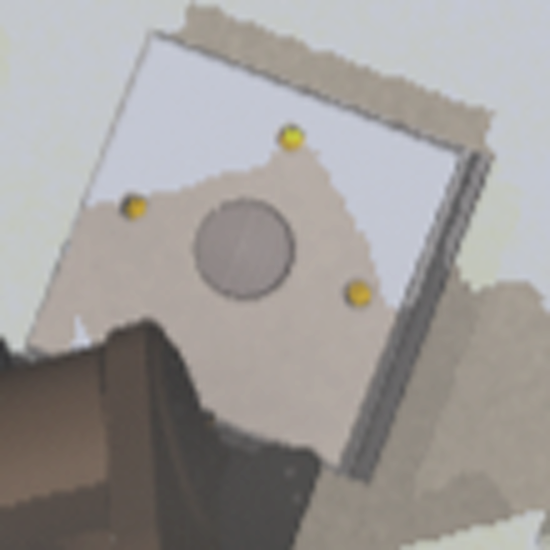

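All three holes now show yellow plugs at crop pixels (291,137), (134,207), (359,293), and the plate edges run parallel to the base. I'll release and lift for a precise wrist measurement.

Emit:
step_arm([
  [[0, 0, 0, 0, 0], [0, 0, 0, 0, 0.2], [0, 0, 0, 0, 0.2], [0, 0, -40, 0, 0.2], [0, 0, -80, 0, 0.2], [0, 0, -120, 0, 0.2], [0, 0, -160, 0, 0.2], [0, 0, -200, 0, 0.2]],
])

```text
t: 4.03
eef_pos: [440.9, 205.9, 316.3]
tcp_rot: [-3.142, -0.0, 2.819]
ft_force: [1.2, 0.9, 0.1]
opening: 0.593
grip_force: 0.0
```

```bash
python3 - <<'E'
from h import *
go(555,170,315,np.pi)
E
```

```text
tcp [440.9 205.9 316.3] rot [-3.142 -0.     2.819] shift [-119.6    2.1    1.3] turn -18.5
```

Emit:
step_arm([
  [[-120, 2, 0, -18.5, 0.2], [-120, 2, 0, -18.5, 0.2], [-120, 2, 0, -18.5, 0.2], [-120, 2, 0, -18.5, 0.2], [-120, 2, 0, -18.5, 0.2], [-120, 2, 0, -18.5, 0.2]],
])

```text
t: 4.53
eef_pos: [555.4, 169.9, 313.7]
tcp_rot: [-3.142, -0.001, 3.141]
ft_force: [-0.9, -1.1, -0.9]
opening: 0.597
grip_force: 0.0
```

```bash
cat >> h.py <<'E'
def shot(n,f):
    c=cal(n);im=env.read_camera(n);cv2.imwrite(f,im);return c,im
def yellow(im):
    h=cv2.cvtColor(im,cv2.COLOR_BGR2HSV)
    return blobs((h[...,0]>18)&(h[...,0]<35)&(h[...,1]>110)&(h[...,2]>60),12)
E
python3 - <<'E'
from h import *
for n,f in(("wrist","pics/w2.png"),("top","pics/top2.png"),("scene","pics/s2.png")):
    c,im=shot(n,f)
    print(n)
    for b in yellow(im): print(b,onz(n,b[0],82,c).round(1))
go(548,170,300)
E
```

```text
wrist
([270.9, 194.5], [267, 190, 9, 10, 69]) [528.1 110.   82. ]
([378.0, 231.9], [375, 229, 7, 6, 30]) [570.1 228.7  82. ]
([306.6, 264.7], [303, 262, 8, 6, 39]) [608.3 148.   82. ]
([191.1, 320.0], [188, 312, 6, 14, 30]) [677.1   8.6  82. ]
([460.7, 346.4], [449, 322, 18, 43, 239]) [712.9 334.7  82. ]
([190.7, 346.8], [187, 327, 13, 38, 162]) [712.6   4.7  82. ]
([449.9, 357.4], [448, 355, 5, 6, 15]) [727.8 322.6  82. ]
([556.0, 377.5], [540, 375, 31, 5, 67]) [758.2 461.1  82. ]
([462.2, 378.8], [459, 377, 9, 4, 16]) [758.  340.7  82. ]
([487.9, 378.5], [477, 377, 21, 4, 44]) [758.  373.4  82. ]
([515.6, 378.3], [499, 376, 33, 5, 79]) [758.3 408.9  82. ]
([536.0, 377.7], [533, 376, 6, 4, 14]) [757.9 435.1  82. ]
top
([276.4, 253.4], [275, 252, 4, 4, 13]) [528.5 111.3  82. ]
scene
([334.7, 13.7], [326, 8, 16, 13, 55]) [-309.6  679.2   82. ]
([168.6, 32.3], [151, 22, 37, 22, 422]) [-519.6  112.    82. ]
tcp [555.2 170.5 314.5] rot [ 3.141  0.    -3.141] shift [ 7.2 -0.4 14.5] turn 0
```

View pics/w2.png

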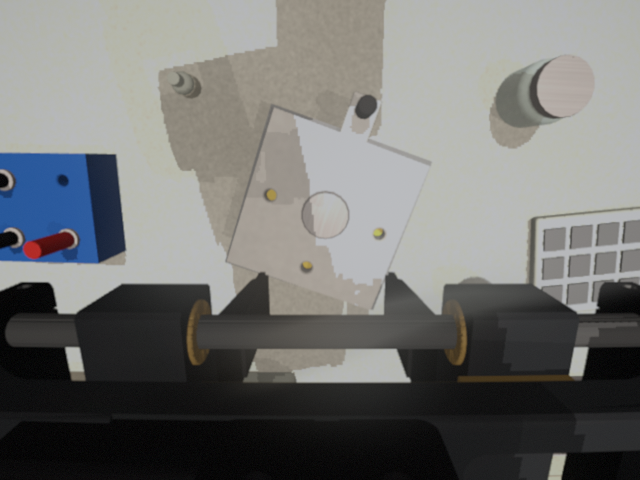

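Wrist view: plugs at (271,195), (378,232), (307,265), with the plate square over the base. The overlap of hole and plug corresponds to z≈90, so I'll recompute there and check the plate yaw from its edges.

```bash
python3 - <<'E'
from h import *
c=cal("wrist")
P=np.array([onz("wrist",u,90,c)[:2] for u in((270.9,194.5),(378,231.9),(306.6,264.7))]);print(P.round(1))
h=(P[0]+P[1])/2;d=P[1]-P[0];print(h,np.linalg.norm(d),np.arctan2(-d[0],d[1]),P[2]-h,np.arctan2(*(P[2]-h)[::-1]))
# refined plate corners
g=cv2.cvtColor(cv2.imread("pics/w2.png"),cv2.COLOR_BGR2GRAY)
q=np.array([[275,107],[430,163],[227,262],[374,307]],np.float32)
Q=np.array([onz("wrist",u,98,c)[:2] for u in q]);print(Q.round(1))
for a,b in((0,1),(2,3)):
    d=Q[b]-Q[a];print(np.linalg.norm(d),np.arctan2(-d[0],d[1]))
for a,b in((0,2),(1,3)):
    d=Q[b]-Q[a];print(np.linalg.norm(d),np.arctan2(d[1],d[0]))
# top camera, same holes
t=cv2.imread("pics/top2.png");ct=cal("top")
hs=cv2.cvtColor(t,cv2.COLOR_BGR2HSV)
for p in P:
    u=proj("top",[[*p,90]],ct)[0];x,y=u.round().astype(int)
    w=hs[y-6:y+7,x-6:x+7].astype(float);W=np.clip(w[...,1]-70,0,None)*((w[...,0]>15)&(w[...,0]<40))
    yy,xx=np.mgrid[y-6:y+7,x-6:x+7]
    v=((W*xx).sum()/W.sum(),(W*yy).sum()/W.sum());print("top",u,v,onz("top",v,90,ct).round(1))
# hub in wrist
E
```

```text
[[527.6 111.6]
 [568.7 228.2]
 [606.3 149. ]]
[548.12033439 169.87888009] 123.6395945342728 -0.3390993867937982 [ 58.17871633 -20.89438323] -0.3447952439542467
[[439.3 119.8]
 [494.2 278.7]
 [600.8  61.6]
 [654.1 225.4]]
168.0895102227571 -0.33243371355988205
172.28467850836975 -0.3148801897888045
171.63755904666363 -0.3462993768423787
168.60650178761222 -0.32182399534573924
top [275.9848071  253.64475898] (np.float64(276.4179211469534), np.float64(253.3741935483871)) [528.3 110.5  90. ]
top [231.24661936 236.4414013 ] (np.float64(nan), np.float64(nan)) [nan nan nan]
top [262.52241333 222.70290923] (np.float64(258.0), np.float64(217.0)) [620.8 161.2  90. ]<stdin>:20: RuntimeWarning: invalid value encountered in scalar divide
```

Emit:
step_arm([
  [[-25, -335, 0, 0, 0], [-25, -335, 0, 0, 0], [-25, -335, 0, 0, 0], [-25, -335, 0, 0, 0], [-25, -335, 0, 0, 0], [-25, -335, 0, 0, 0], [-25, -335, 0, 0, 0], [-25, -335, 0, 0, 0]],
])

```text
t: 5.35
eef_pos: [580.4, -163.7, 314.9]
tcp_rot: [-3.141, 0.001, -3.141]
ft_force: [0.0, 0.1, 0.2]
opening: 0.5
grip_force: 0.0
```

Emit:
step_arm([
  [[0, 0, 0, 0, 0], [0, 0, 0, 0, -0.2]],
])

```text
t: 5.52
eef_pos: [580.5, -163.7, 314.1]
tcp_rot: [3.141, -0.0, 3.139]
ft_force: [0.7, -0.4, 0.0]
opening: 0.465
grip_force: 0.0
```

```bash
cat >> h.py <<'E'
def redtop(im):
    h=cv2.cvtColor(im,cv2.COLOR_BGR2HSV)
    m=((h[...,0]<8)|(h[...,0]>172))&(h[...,1]>150)&(h[...,2]>70)
    return m
E
python3 - <<'E'
from h import *
c,im=shot("wrist","pics/w3.png");np.save("w3.npy",c[2])
print(blobs(redtop(im),60)); go(577,-136,150)
print(proj("wrist",[[577,-136,119],[575,-201,99],[509,-200,99],[511,-137,64]],c))
E
```

```text
[([5.1, 166.2], [0, 154, 13, 24, 248]), ([8.2, 198.4], [0, 187, 19, 23, 360]), ([351.0, 223.3], [345, 217, 15, 16, 140]), ([13.3, 229.8], [2, 219, 23, 22, 385]), ([19.6, 260.3], [9, 250, 22, 21, 367])]
tcp [ 580.6 -162.2  314.3] rot [3.141 0.    3.141] shift [  3.6  26.2 164.3] turn 0
[[352.88264153 221.18724276]
 [290.50367083 216.36727378]
 [289.82351931 152.55878597]
 [349.20226571 154.56935719]]
```

View pics/w3.png

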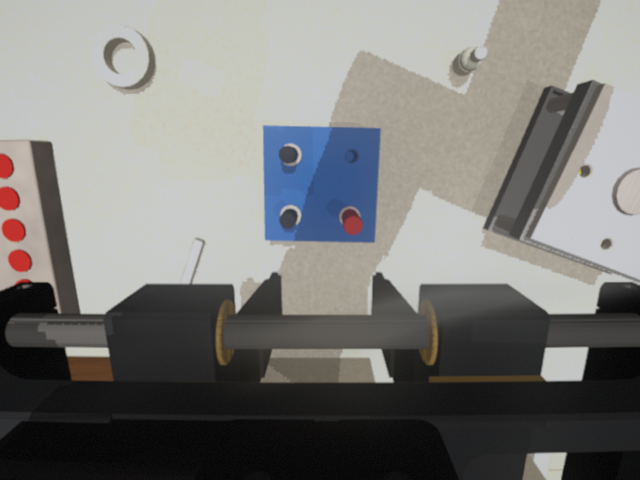

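Caddy view: pins at (290,154) and (290,217), punch top at about (352,224), empty hole at (351,156). I'll compute the punch position and grasp it along y first, then regrasp turned 90° to centre it.

```bash
python3 - <<'E'
from h import *
K,D,_=cal("wrist");c=(K,D,np.load("w3.npy"));im=cv2.imread("pics/w3.png")
h=cv2.cvtColor(im,cv2.COLOR_BGR2HSV)
w=((h[...,0]<8)|(h[...,0]>172))&(h[...,1]>120)
m=w[200:245,335:370]&(h[200:245,335:370,2]>0)
for b in blobs(m,40):print(b)
for r in range(210,238,2):print(r,im[r,340:366,2])
print(onz("wrist",(352,224),124,c),onz("wrist",(351,156),64,c),onz("wrist",(289,215),99,c))
E
```

```text
([17.4, 24.2], [9, 15, 18, 19, 270])
210 [ 73 104 128 134 125 108  95  90  88  87  87  89  92  99 114 133 148 136
 103  71  62  61  62  64  64  64]
212 [111 135 128 106  88  83  84  86  86  85  87  87  86  86  86  95 119 142
 143 112  72  62  64  62  63  64]
214 [131 132 102  84  82  83  84  86  87  86  86  86  88  89  89  85  86 102
 126 135 100  68  64  63  64  64]
216 [133 118  88  81  84  83  84  86  95 106 113 120 126 130 128 120 113 104
 104 109  99  73  63  65  64  64]
218 [134 122  91  80  82  88 102 123 140 149 151 153 153 154 154 153 151 148
 137 116  90  72  66  63  65  66]
220 [131 139 109  86  97 124 143 151 154 153 153 153 154 154 153 154 154 154
 153 149 134 109  76  64  65  66]
222 [100 130 121 100 119 145 153 153 153 153 153 155 154 154 154 154 154 154
 155 154 152 136  96  67  65  66]
224 [ 65  77  91 108 139 151 153 153 153 153 154 154 154 153 154 154 154 154
 154 154 153 146 120  79  65  65]
226 [ 61  60  66 101 138 152 153 153 152 154 152 153 153 154 153 154 154 154
 153 154 153 146 120  81  65  67]
228 [ 61  61  63  84 122 146 153 152 153 153 154 154 153 154 153 153 153 154
 153 153 152 134  93  66  66  66]
230 [ 62  61  63  68  94 129 147 152 153 153 153 153 153 153 153 153 153 153
 153 147 131 105  75  67  67  67]
232 [ 63  63  64  62  64  77 102 131 145 149 152 153 154 153 153 152 150 145
 130 104  77  66  65  67  68  67]
234 [ 64  63  65  64  62  64  64  73  85  97 111 122 127 127 122 114  99  88
  75  66  66  68  68  67  68  68]
236 [64 64 64 65 64 64 65 64 63 64 64 65 66 67 66 64 65 65 66 67 67 67 67 69
 68 69]
[ 578.98331079 -137.21712692  124.        ] [ 512.56491549 -134.97119984   64.        ] [ 573.52456063 -202.56186233   99.        ]
```

Emit:
step_arm([
  [[0.5, 25, 40, 0, 0], [0.5, 25, 80, 0, 0], [0.5, 25, 120, 0, 0], [0.5, 25, 160, 0, 0], [0.5, 25, 195, 0, 0], [0.5, 25, 228, 0, 0], [0.5, 25, 228, 0, -0.2], [0.5, 25, 228, 0, -1]],
])

```text
t: 6.23
eef_pos: [580.2, -135.8, 86.1]
tcp_rot: [3.141, -0.002, -3.14]
ft_force: [-0.4, 0.0, 1.0]
opening: 0.413
grip_force: 0.0
```

Emit:
step_arm([
  [[0, 0, 0, 0, -1], [0, 0, 0, 0, -1], [0, 0, 0, 0, -1], [0, 0, 0, 0, -0.2], [0, 0, 0, 0, -0.2], [0, 0, 0, 0, -0.2]],
])

```text
t: 6.73
eef_pos: [580.6, -137.5, 86.7]
tcp_rot: [-3.141, 0.001, -3.141]
ft_force: [-0.3, 0.3, -0.3]
opening: 0.361
grip_force: 0.0
```

```bash
python3 - <<'E'
from h import *
go(580,-137,86,np.pi/2)
c,im=shot("wrist","pics/w4.png")
E
```

```text
tcp [ 580.6 -137.5   86.7] rot [-3.141e+00  1.000e-03 -3.141e+00] shift [0.6 0.5 0.7] turn 90.0
```

Emit:
step_arm([
  [[0, 0, 0, 48, -0.2], [0, 0, 0, 48, -0.2], [0, 0, 0, 48, -0.2], [0, 0, 0, 48, -0.2], [0, 0, 0, 48, -0.2], [0, 0, 0, 48, -0.2], [0, 0, 0, 48, -0.2], [0, 0, 0, 48, -0.2]],
])

```text
t: 7.45
eef_pos: [580.5, -137.5, 86.2]
tcp_rot: [3.142, -0.0, 2.3]
ft_force: [0.1, -0.0, -0.0]
opening: 0.396
grip_force: 0.0
```

Emit:
step_arm([
  [[0, 0, 0, 42, -0.2], [0, 0, 0, 42, -0.2], [0, 0, 0, 42, -0.2], [0, 0, 0, 42, -0.2], [0, 0, 0, 42, -0.2], [0, 0, 0, 42, -0.2], [0, 0, 0, 42, -1], [0, 0, 0, 42, -1]],
])

```text
t: 8.12
eef_pos: [580.5, -137.5, 86.2]
tcp_rot: [-3.142, -0.0, 1.577]
ft_force: [0.1, -0.8, -0.4]
opening: 0.313
grip_force: 0.0
```

Emit:
step_arm([
  [[0, 0, 0, 0, -1], [0, 0, 0, 0, -1], [0, 0, 0, 0, -1]],
])

```text
t: 8.37
eef_pos: [580.5, -137.4, 86.1]
tcp_rot: [-3.142, -0.0, 1.573]
ft_force: [0.2, -0.3, -0.3]
opening: 0.208
grip_force: 30.0
```

Emit:
step_arm([
  [[0, 0, -40, 0, -1], [0, 0, -80, 0, -1], [0, 0, -120, 0, -1], [0, 0, -120, 0, -1]],
])

```text
t: 8.7
eef_pos: [582.9, -138.2, 213.6]
tcp_rot: [3.131, 0.004, 1.573]
ft_force: [0.3, -0.3, -0.9]
opening: 0.203
grip_force: 30.0
```

```bash
python3 - <<'E'
from h import *
go(606.3,149,206,np.pi/2)
c,im=shot("wrist","pics/w4.png")
E
```

```text
tcp [ 582.9 -138.2  213.6] rot [3.131 0.004 1.573] shift [287.1  23.9   7.6] turn 0.1
```

View pics/w4.png

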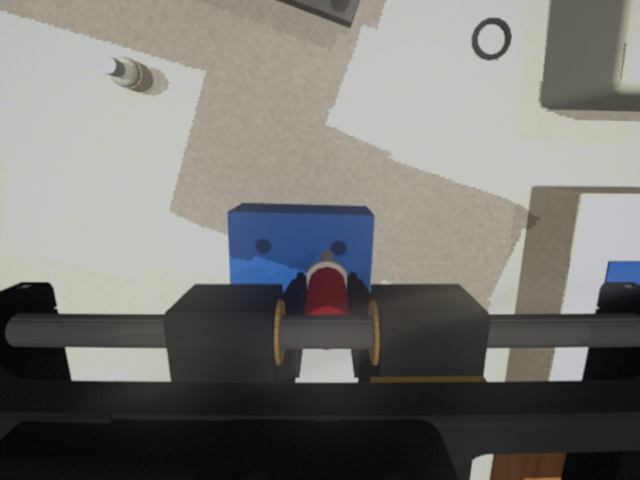

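The punch is held with its tip visible at (325,252), and both caddy holes can be seen. I'll carry it over bore 0.

Emit:
step_arm([
  [[287, 24, 0, 0, -1], [287, 24, 0, 0, -1], [287, 24, 0, 0, -1], [287, 24, 0, 0, -1], [287, 24, 0, 0, -1], [287, 24, 0, 0, -1], [287, 24, 0, 0, -1], [287, 24, 0, 0, -1]],
])

```text
t: 9.42
eef_pos: [603.7, 155.4, 204.6]
tcp_rot: [-3.14, -0.001, 1.577]
ft_force: [-0.4, 0.6, -1.7]
opening: 0.205
grip_force: 30.0
```

Emit:
step_arm([
  [[0, 0, 5, 0, -1], [0, 0, 5, 0, -1], [0, 0, 5, 0, -1]],
])

```text
t: 9.67
eef_pos: [604.0, 148.4, 200.1]
tcp_rot: [-3.14, 0.0, 1.57]
ft_force: [-0.7, 0.3, -1.2]
opening: 0.204
grip_force: 30.0
```

```bash
python3 - <<'E'
from h import *
go(606.3,149,183,np.pi/2)
c,im=shot("wrist","pics/w5.png")
p=env.state()["eef_pos"]
for z in (122,127,132):print(z,proj("wrist",[[p[0],p[1],z]],c))
for q in((606.3,149),(568.7,228.2),(527.6,111.6)):print(proj("wrist",[[*q,98]],c))
cv2.imwrite("pics/w5c.png",cv2.resize(im[120:320,180:480],None,fx=2.6,fy=2.6,interpolation=cv2.INTER_CUBIC))
E
```

```text
tcp [604.  148.4 200.1] rot [-3.14  0.    1.57] shift [ 0.6  2.3 17.1] turn -0.0
122 [[327.70918972 254.96695553]]
127 [[327.72446481 256.8483464 ]]
132 [[327.74033782 258.80368886]]
[[330.26914418 245.87864961]]
[[278.00834621 138.7199933 ]]
[[230.9852405  291.80549975]]
```

View pics/w5c.png

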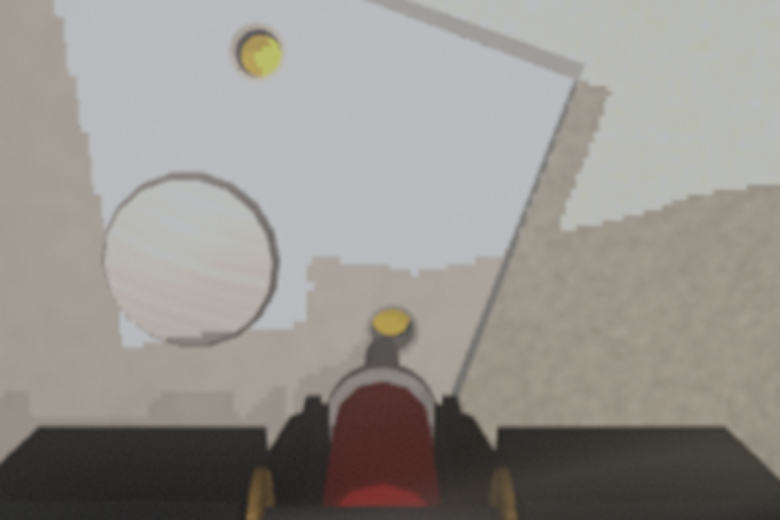

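The foot is at (326.5,251.5) and the hole at (330.4,246.2), matching the prediction within 1 px. I'll correct by +2.3 in tool y and push.

Emit:
step_arm([
  [[0.6, 2.3, 0, 0, -1], [0.6, 2.3, 10, 0, -1], [0.6, 2.3, 20, 0, -1], [0.6, 2.3, 28, 0, -1], [0.6, 2.3, 36, 0, -1], [0.6, 2.3, 36, 0, -1]],
])

```text
t: 10.22
eef_pos: [606.1, 149.7, 163.0]
tcp_rot: [-3.139, 0.001, 1.571]
ft_force: [-0.6, -2.4, -2.7]
opening: 0.203
grip_force: 30.0
```

Emit:
step_arm([
  [[0, 0, 6, 0, -1], [0, 0, 12, 0, -1], [0, 0, 18, 0, -1], [0, 0, 24, 0, -1], [0, 0, 30, 0, -1], [0, 0, 30, 0, -1]],
])

```text
t: 10.72
eef_pos: [606.5, 150.0, 133.9]
tcp_rot: [-3.141, 0.0, 1.571]
ft_force: [1.0, -3.0, -4.1]
opening: 0.209
grip_force: 30.0
```

Emit:
step_arm([
  [[0, 0, -35, 0, -1], [0, 0, -70, 0, -1], [0, 0, -70, 0, -1]],
])

```text
t: 10.97
eef_pos: [608.9, 150.9, 211.2]
tcp_rot: [3.133, -0.002, 1.571]
ft_force: [0.3, 0.6, 0.1]
opening: 0.208
grip_force: 30.0
```

```bash
python3 - <<'E'
from h import *
c,im=shot("wrist","pics/w6.png")
for b in yellow(im[:300]):print(b,onz("wrist",b[0],90,c).round(1))
g=im[225:262,310:350];print(blobs(redtop(im),100))
cv2.imwrite("pics/w6c.png",cv2.resize(im[120:320,180:480],None,fx=2.6,fy=2.6,interpolation=cv2.INTER_CUBIC))
go(568.7,228.2,195,np.pi/2)
E
```

```text
([272.7, 144.6], [267, 139, 13, 14, 112]) [568.1 227.6  90. ]
[([323.4, 310.0], [311, 306, 27, 8, 137])]
tcp [607.9 150.8 208.4] rot [ 3.136e+00 -2.000e-03  1.571e+00] shift [ 77.4 -39.2  13.4] turn 0.0
```

View pics/w6c.png

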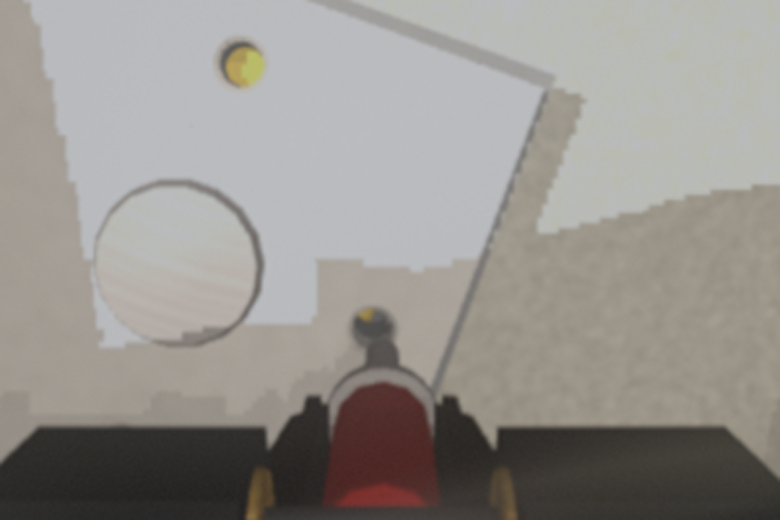

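Bore 0 is empty (only a dim yellow speck deep down in the tray) and the punch hasn't slipped. Next is the plug at (568.5,228).

Emit:
step_arm([
  [[78, -38, 0, 0, -1], [78, -38, 0, 0, -1], [78, -38, 3, 0, -1], [78, -38, 6, 0, -1], [78, -38, 6, 0, -1], [78, -38, 6, 0, -1]],
])

```text
t: 11.52
eef_pos: [568.9, 227.4, 198.4]
tcp_rot: [-3.141, 0.0, 1.571]
ft_force: [-0.9, -0.5, -0.7]
opening: 0.207
grip_force: 30.0
```

```bash
python3 - <<'E'
from h import *
go(568.4,227.9,134,np.pi/2)
E
```

```text
tcp [568.9 227.4 198.4] rot [-3.141  0.     1.571] shift [ 0.5 -0.5 64.4] turn -0.0
```

Emit:
step_arm([
  [[0, -0.5, 12, 0, -1], [0, -0.5, 24, 0, -1], [0, -0.5, 32, 0, -1], [0, -0.5, 40, 0, -1], [0, -0.5, 48, 0, -1], [0, -0.5, 56, 0, -1], [0, -0.5, 64, 0, -1], [0, -0.5, 64, 0, -1]],
])

```text
t: 12.18
eef_pos: [567.6, 227.9, 133.4]
tcp_rot: [-3.139, 0.001, 1.571]
ft_force: [-0.6, -0.5, -2.2]
opening: 0.207
grip_force: 30.0
```

Emit:
step_arm([
  [[0, 0, -30, 0, -1], [0, 0, -64, 0, -1], [0, 0, -64, 0, -1], [0, 0, -64, 0, -1], [0, 0, -64, 0, -1]],
])

```text
t: 12.6
eef_pos: [567.9, 228.2, 198.8]
tcp_rot: [-3.141, -0.0, 1.571]
ft_force: [-0.3, -0.6, -0.8]
opening: 0.205
grip_force: 30.0
```

```bash
python3 - <<'E'
from h import *
go(527.8,111.3,198,np.pi/2)
E
```

```text
tcp [567.9 228.2 198.8] rot [-3.141 -0.     1.571] shift [-116.8  -40.1    0.8] turn 0.0
```

Emit:
step_arm([
  [[-117, -40, 0, 0, -1], [-117, -40, 0, 0, -1], [-117, -40, 0, 0, -1], [-117, -40, 0, 0, -1], [-117, -40, 0, 0, -1], [-117, -40, 0, 0, -1]],
])

```text
t: 13.1
eef_pos: [528.3, 111.3, 198.6]
tcp_rot: [-3.141, -0.0, 1.57]
ft_force: [0.6, 0.4, -0.8]
opening: 0.203
grip_force: 30.0
```

```bash
python3 - <<'E'
from h import *
c,im=shot("wrist","pics/w7.png")
for b in yellow(im[:300]):print(b,onz("wrist",b[0],90,c).round(1))
go(527.8,111.3,134,np.pi/2)
E
```

```text
([326.6, 245.0], [320, 241, 14, 9, 101]) [527.9 111.1  90. ]
tcp [528.4 111.8 198.6] rot [-3.141 -0.     1.571] shift [-0.5 -0.6 64.6] turn 0.0
```

Emit:
step_arm([
  [[-0.5, -0.6, 12, 0, -1], [-0.5, -0.6, 24, 0, -1], [-0.5, -0.6, 32, 0, -1], [-0.5, -0.6, 40, 0, -1], [-0.5, -0.6, 48, 0, -1], [-0.5, -0.6, 56, 0, -1], [-0.5, -0.6, 64, 0, -1], [-0.5, -0.6, 64, 0, -1]],
])

```text
t: 13.82
eef_pos: [527.0, 110.7, 133.5]
tcp_rot: [-3.139, 0.0, 1.571]
ft_force: [-0.3, -0.8, -1.2]
opening: 0.204
grip_force: 30.0
```

Emit:
step_arm([
  [[0, 0, -30, 0, -1], [0, 0, -72, 0, -1], [-60, 0, -72, 0, -1], [-60, 0, -72, 0, -1], [-60, 0, -72, 0, -1], [-60, 0, -72, 0, -1]],
])

```text
t: 14.32
eef_pos: [527.7, 50.0, 207.4]
tcp_rot: [3.141, -0.0, 1.569]
ft_force: [-0.4, -0.9, -1.0]
opening: 0.203
grip_force: 30.0
```

```bash
python3 - <<'E'
from h import *
c,im=shot("wrist","pics/w8.png")
ct,t=shot("top","pics/top3.png");sc,s=shot("scene","pics/s3.png")
a=cv2.resize(im[20:270,200:420],(528,600),interpolation=cv2.INTER_CUBIC)
cv2.imwrite("pics/c3.png",a)
for b in yellow(im[:300]):print(b,onz("wrist",b[0],90,c).round(1))
b,g,r=[t[...,i].astype(int) for i in range(3)]
m=((b>100)&(r<60)&(g<110))[215:290,340:430]
for q in blobs(m,300):print(q)
go(580.5,-137.5,210,np.pi/2)
E
```

```text
([50.7, 28.4], [27, 4, 51, 50, 2164])
tcp [527.6  51.3 207. ] rot [-3.141 -0.     1.572] shift [-188.8   52.8   -3. ] turn 0.0
```

View pics/c3.png

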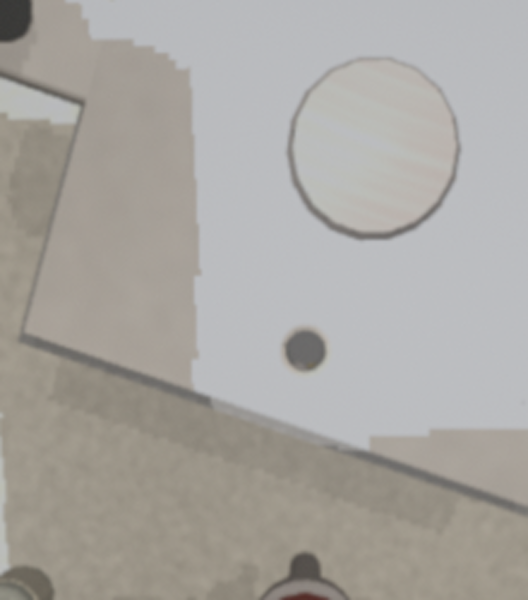

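The bore is clear. The caddy has been knocked: its blue mask moved from (384,251) to (391,243), about (+18,-19) mm. I'll go there and measure again with the wrist camera.

Emit:
step_arm([
  [[-227, 37, -8, 0, -1], [-227, 37, -8, 0, -1], [-227, 37, -8, 0, -1], [-227, 37, -8, 0, -1], [-227, 37, -8, 0, -1], [-227, 37, -8, 0, -1], [-227, 37, -8, 0, -1], [-227, 37, -8, 0, -1]],
])

```text
t: 15.13
eef_pos: [564.8, -176.6, 214.5]
tcp_rot: [-3.141, -0.001, 1.57]
ft_force: [-0.2, 0.8, -1.3]
opening: 0.204
grip_force: 30.0
```

```bash
python3 - <<'E'
from h import *
c,im=shot("wrist","pics/w9.png");np.save("w9.npy",c[2])
b,g,r=[im[...,i].astype(int) for i in range(3)]
blue=((b>80)&(r<60)&(b>g+25)).astype(np.uint8)
for q in blobs(blue,500):print(q)
# dark holes inside the blue top
f=cv2.morphologyEx(blue,cv2.MORPH_CLOSE,np.ones((21,21)))
gr=cv2.cvtColor(im,cv2.COLOR_BGR2GRAY)
for q in blobs((f>0)&(blue==0),20):print(q,onz("wrist",q[0],64,c).round(1))
go(597,-155,130,np.pi/2)
cv2.imwrite("pics/w9c.png",cv2.resize(im[150:300,200:460],None,fx=3,fy=3))
E
```

```text
([334.6, 225.7], [265, 172, 133, 112, 9880])
([336.2, 181.9], [273, 173, 117, 35, 1038]) [ 572.7 -130.5   64. ]
([272.8, 202.2], [270, 198, 7, 9, 24]) [ 517.1 -148.    64. ]
([286.8, 207.5], [282, 203, 13, 9, 56]) [ 529.3 -152.7   64. ]
([365.7, 210.6], [359, 204, 13, 13, 101]) [ 598.9 -155.6   64. ]
([268.5, 219.2], [266, 207, 8, 24, 55]) [ 512.8 -163.1   64. ]
([291.3, 259.8], [286, 250, 18, 21, 168]) [ 532.1 -200.6   64. ]
([326.7, 256.3], [317, 250, 20, 12, 151]) [ 564.4 -197.3   64. ]
([635.0, 275.7], [630, 268, 10, 15, 112]) [ 855.7 -217.1   64. ]
([359.0, 272.6], [350, 272, 19, 2, 33]) [ 594.1 -212.9   64. ]
tcp [ 564.7 -175.6  214.7] rot [-3.141e+00 -1.000e-03  1.571e+00] shift [20.6 32.4 84.7] turn 0.0
```

View pics/w9c.png

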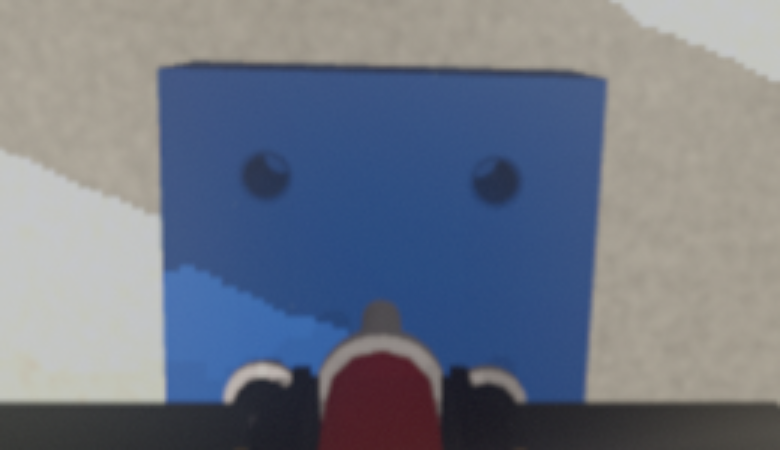

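Empty caddy holes are at (289,208) and (365,210). I'll insert the punch in the latter.

```bash
python3 - <<'E'
from h import *
K,D,_=cal("wrist");c=(K,D,np.load("w9.npy"))
for u in((289,208.2),(365.2,210.2)):print(onz("wrist",u,64,c))
p=onz("wrist",(365.2,210.2),64,c);go(p[0],p[1],150,np.pi/2)
E
```

```text
[ 531.229787   -153.33573307   64.        ]
[ 598.44142982 -155.2329779    64.        ]
tcp [ 564.7 -175.6  214.7] rot [-3.141e+00 -1.000e-03  1.571e+00] shift [20.4 33.8 64.7] turn 0.0
```

Emit:
step_arm([
  [[20.4, 33.8, 20, 0, -1], [20.4, 33.8, 55, 0, -1], [20.4, 33.8, 55, 0, -1], [20.4, 33.8, 55, 0, -1], [20.4, 33.8, 55, 0, -1]],
])

```text
t: 15.6
eef_pos: [598.5, -155.3, 161.5]
tcp_rot: [3.141, 0.0, 1.572]
ft_force: [0.4, 0.3, -0.9]
opening: 0.209
grip_force: 30.0
```

```bash
python3 - <<'E'
from h import *
go(598.4,-155.2,86.5,np.pi/2)
E
```

```text
tcp [ 598.5 -155.3  161.5] rot [3.141 0.    1.572] shift [ 0.1 -0.1 75. ] turn 0.1
```

Emit:
step_arm([
  [[0, 0, 12, 0, -1], [0, 0, 22, 0, -1], [0, 0, 30, 0, -1], [0, 0, 30, 0, -1]],
])

```text
t: 15.93
eef_pos: [597.9, -155.9, 129.5]
tcp_rot: [-3.14, -0.001, 1.571]
ft_force: [-0.3, 0.2, -2.0]
opening: 0.208
grip_force: 30.0
```

Emit:
step_arm([
  [[0, 0, 12, 0, -1], [0, 0, 24, 0, -1], [0, 0, 36, 0, -1], [0, 0, 43, 0, -1], [0, 0, 43, 0, -1]],
])

```text
t: 16.35
eef_pos: [598.2, -155.9, 85.7]
tcp_rot: [-3.14, -0.001, 1.571]
ft_force: [-0.1, -0.6, -1.3]
opening: 0.208
grip_force: 30.0
```

Emit:
step_arm([
  [[0, 0, 0, 0, -0.2], [0, 0, 0, 0, -0.2], [0, 0, 0, 0, -0.2], [0, 0, -40, 0, -0.2], [0, 0, -80, 0, -0.2], [-40, -15, -120, 0, -0.2], [-80, -35, -160, 0, -0.2], [-110, -35, -180, 0, -0.2]],
])

```text
t: 17.02
eef_pos: [567.1, -244.4, 251.9]
tcp_rot: [3.141, 0.0, 1.573]
ft_force: [0.6, -0.8, -0.3]
opening: 0.404
grip_force: 0.0
```

Emit:
step_arm([
  [[0, 0, 0, 0, -0.2], [0, 0, 0, 0, -0.2]],
])

```text
t: 17.18
eef_pos: [567.9, -245.6, 250.8]
tcp_rot: [3.139, 0.001, 1.569]
ft_force: [0.7, -0.4, -1.0]
opening: 0.401
grip_force: 0.0
```

```bash
cat >> h.py <<'E'
def pins(c,im,exp):
    g=cv2.cvtColor(im,cv2.COLOR_BGR2GRAY)
    for e in exp:
        u=proj("wrist",[[*e,104]],c)[0];x,y=u.round().astype(int)
        w=g[y-18:y+19,x-18:x+19]
        for b in blobs(w<75,60):
            v=(b[0][0]+x-18,b[0][1]+y-18);print(e,u.round(1),np.round(v,1),b[1],onz("wrist",v,104,c).round(1))
E
python3 - <<'E'
from h import *
c,im=shot("wrist","pics/w10.png");np.save("w10.npy",c[2])
pins(c,im,((529.3,-219.5),(596.5,-221.4)))
go(529,-219,70)
cv2.imwrite("pics/w10c.png",cv2.resize(im[130:300,210:450],None,fx=3,fy=3))
E
```

```text
(529.3, -219.5) [282.  205.3] [282.8 205.7] [8, 8, 22, 22, 351] [ 530.  -219.9  104. ]
(596.5, -221.4) [359.3 207.2] [358.2 208.2] [7, 8, 22, 23, 373] [ 595.6 -222.3  104. ]
tcp [ 567.8 -244.3  249.3] rot [ 3.141 -0.     1.57 ] shift [ 25.3 -38.8 179.3] turn 0
```

View pics/w10c.png

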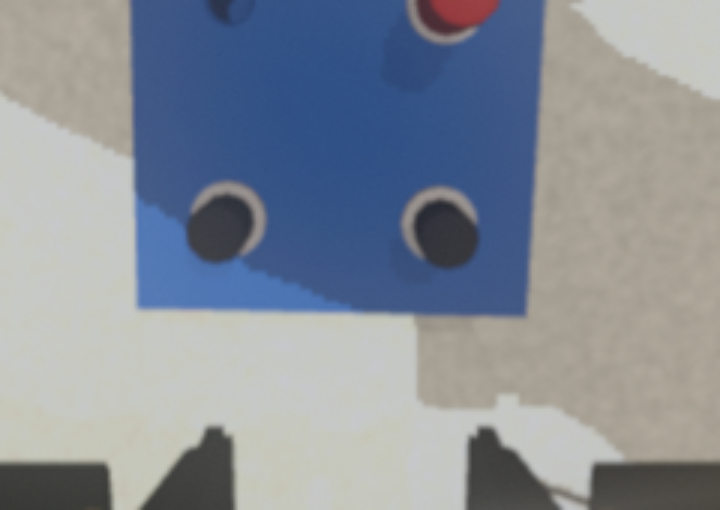

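Pins at (530,-220) and (595.6,-222.3); the punch is seated upright. Now I'll grasp the first pin, with a cross regrasp to centre it.

Emit:
step_arm([
  [[24.3, -37.8, 40, 0, -0.2], [24.3, -37.8, 80, 0, -0.2], [24.3, -37.8, 115, 0, -0.2], [24.3, -37.8, 150, 0, -0.2], [24.3, -37.8, 176, 0, -0.2], [24.3, -37.8, 176, 0, -0.2], [24.3, -37.8, 176, 0, -1], [24.3, -37.8, 176, 0, -1]],
])

```text
t: 17.9
eef_pos: [530.9, -219.6, 74.5]
tcp_rot: [3.141, 0.0, 1.572]
ft_force: [0.5, -0.7, 0.0]
opening: 0.313
grip_force: 0.0
```

Emit:
step_arm([
  [[0, 0, 0, 0, -1], [0, 0, 0, 0, -1], [0, 0, 0, 0, -1], [0, 0, 0, 0, -0.2], [0, 0, 0, 0, -0.2], [0, 0, 0, 0, -0.2]],
])

```text
t: 18.4
eef_pos: [530.4, -220.1, 74.0]
tcp_rot: [3.141, 0.0, 1.571]
ft_force: [-0.2, 0.3, 0.1]
opening: 0.34
grip_force: 0.0
```

Emit:
step_arm([
  [[0, 0, 0, -48, -0.2], [0, 0, 0, -48, -0.2], [0, 0, 0, -48, -0.2], [0, 0, 0, -48, -0.2], [0, 0, 0, -48, -0.2], [0, 0, 0, -48, -0.2], [0, 0, 0, -48, -0.2], [0, 0, 0, -48, -0.2]],
])

```text
t: 19.07
eef_pos: [530.3, -220.1, 73.6]
tcp_rot: [3.141, 0.0, 2.413]
ft_force: [0.7, -0.2, -0.5]
opening: 0.402
grip_force: 0.0
```

Emit:
step_arm([
  [[0, 0, 0, -42, -0.2], [0, 0, 0, -42, -0.2], [0, 0, 0, -42, -0.2], [0, 0, 0, -42, -0.2], [0, 0, 0, -42, -0.2], [0, 0, 0, -42, -0.2], [0, 0, 0, -42, -1], [0, 0, 0, -42, -1]],
])

```text
t: 19.73
eef_pos: [530.2, -220.0, 73.6]
tcp_rot: [3.142, 0.0, 3.136]
ft_force: [-0.6, 0.5, 0.1]
opening: 0.309
grip_force: 0.0
```

Emit:
step_arm([
  [[0, 0, 0, 0, -1], [0, 0, 0, 0, -1], [0, 0, 0, 0, -1], [0, 0, -40, 0, -1], [0, 0, -80, 0, -1], [0, 0, -115, 0, -1], [0, 0, -115, 0, -1], [0, 0, -115, 0, -1]],
])

```text
t: 20.4
eef_pos: [530.7, -220.2, 190.2]
tcp_rot: [-3.14, 0.003, 3.14]
ft_force: [-0.3, 1.0, -1.3]
opening: 0.183
grip_force: 30.0
```

```bash
python3 - <<'E'
from h import *
go(527.6,111,188,np.pi)
E
```

```text
tcp [ 530.7 -220.2  190.2] rot [-3.14e+00  3.00e-03  3.14e+00] shift [  3.8 331.2   2.2] turn -0.1
```

Emit:
step_arm([
  [[4, 331, 0, 0, -1], [4, 331, 0, 0, -1], [4, 331, 0, 0, -1], [4, 331, 0, 0, -1], [4, 331, 0, 0, -1], [4, 331, 0, 0, -1], [4, 331, 0, 0, -1], [4, 331, 0, 0, -1]],
])

```text
t: 21.07
eef_pos: [525.0, 113.1, 186.9]
tcp_rot: [-3.142, -0.003, 3.14]
ft_force: [0.3, -0.7, -0.6]
opening: 0.183
grip_force: 30.0
```

Emit:
step_arm([
  [[0, 0, 0, 0, -1], [0, 0, 0, 0, -1], [0, 0, 0, 0, -1]],
])

```text
t: 21.32
eef_pos: [525.6, 110.8, 187.4]
tcp_rot: [-3.141, -0.002, -3.141]
ft_force: [0.3, -0.7, -1.1]
opening: 0.185
grip_force: 30.0
```

```bash
python3 - <<'E'
from h import *
c,im=shot("wrist","pics/w11.png")
go(527.6,111,167,np.pi)
p=env.state()["eef_pos"]
print("foot pred",proj("wrist",[[p[0],p[1],p[2]-65]],c),"hole pred",proj("wrist",[[527.6,111,98]],c))
cv2.imwrite("pics/w11c.png",cv2.resize(im[130:310,220:450],None,fx=3,fy=3,interpolation=cv2.INTER_CUBIC))
E
```

```text
tcp [525.8 110.2 187.6] rot [-3.141e+00 -2.000e-03  3.141e+00] shift [-1.8  0.8 20.6] turn -0.1
foot pred [[324.57691825 260.32822732]] hole pred [[325.76527547 253.49898344]]
```

View pics/w11c.png

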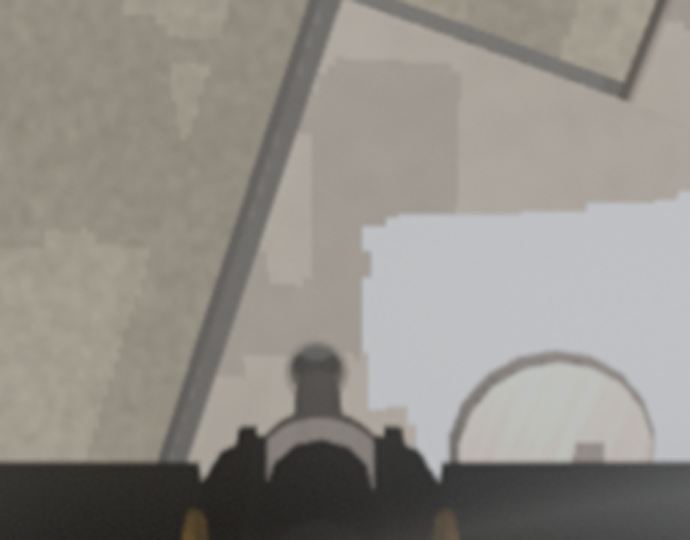

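The hole is directly under the foot, at px (326,252.6), matching the prediction. Inserting.

Emit:
step_arm([
  [[-1.6, 0.7, 0, 0, -1], [-1.6, 0.7, 10, 0, -1], [-1.6, 0.7, 20, 0, -1], [-1.6, 0.7, 30, 0, -1], [-1.6, 0.7, 38, 0, -1], [-1.6, 0.7, 46, 0, -1], [-1.6, 0.7, 46, 0, -1]],
])

```text
t: 21.95
eef_pos: [527.2, 111.5, 140.7]
tcp_rot: [-3.141, -0.002, -3.141]
ft_force: [1.7, -1.0, -1.7]
opening: 0.185
grip_force: 30.0
```

Emit:
step_arm([
  [[0, 0, 8, 0, -1], [0, 0, 16, 0, -1], [0, 0, 24, 0, -1], [0, 0, 30, 0, -1], [0, 0, 33.5, 0, -1], [0, 0, 33.5, 0, -1], [0, 0, 33.5, 0, -1]],
])

```text
t: 22.53
eef_pos: [527.7, 111.6, 108.9]
tcp_rot: [-3.142, -0.0, -3.141]
ft_force: [-0.2, -2.4, -1.2]
opening: 0.184
grip_force: 29.9
```

Emit:
step_arm([
  [[0, 0, 1.5, 0, -1], [0, 0, 2, 0, -1], [0, 0, 2, 0, -1]],
])

```text
t: 22.78
eef_pos: [527.9, 111.7, 107.8]
tcp_rot: [3.142, 0.001, -3.141]
ft_force: [-1.7, -2.6, 3.9]
opening: 0.181
grip_force: 30.0
```

Emit:
step_arm([
  [[0, 0, 0, 0, -0.2], [0, 0, 0, 0, -0.2], [0, 0, 0, 0, -0.2], [0, 0, -40, 0, -0.2], [0, 0, -80, 0, -0.2], [0, 0, -100, 0, -0.2], [0, 0, -100, 0, -0.2]],
])

```text
t: 23.37
eef_pos: [529.3, 112.0, 211.5]
tcp_rot: [3.141, 0.007, -3.141]
ft_force: [-0.4, 0.6, 0.4]
opening: 0.393
grip_force: 0.0
```

```bash
python3 - <<'E'
from h import *
go(595.6,-222,207,np.pi)
ct,t=shot("top","pics/top4.png");b,g,r=[t[...,i].astype(int) for i in range(3)]
print(blobs(((b>100)&(r<60)&(g<110))[200:300,340:440],300))
E
```

```text
tcp [529.3 112.  211.5] rot [ 3.141  0.007 -3.141] shift [ -66.1 -334.1    4.5] turn 0.0
[([51.4, 44.7], [26, 19, 52, 51, 2147])]
```

Seated (contact force +3.9 N at the expected height). On to the second pin; the caddy is unchanged.

Emit:
step_arm([
  [[-66, -334, 0, 0, -0.2], [-66, -334, 0, 0, -0.2], [-66, -334, 0, 0, -0.2], [-66, -334, 0, 0, -0.2], [-66, -334, 0, 0, -0.2], [-66, -334, 0, 0, -0.2], [-66, -334, 0, 0, -0.2], [-66, -334, 0, 0, -0.2]],
])

```text
t: 24.08
eef_pos: [592.0, -217.1, 205.3]
tcp_rot: [3.14, -0.002, -3.141]
ft_force: [1.2, 0.4, -0.3]
opening: 0.405
grip_force: 0.0
```

Emit:
step_arm([
  [[-2, -10, 0, 0, -0.2], [-2, -10, 0, 0, -0.2], [-2, -10, 0, 0, -0.2]],
])

```text
t: 24.33
eef_pos: [593.8, -224.9, 205.5]
tcp_rot: [3.14, -0.002, 3.141]
ft_force: [0.2, 1.0, 0.4]
opening: 0.402
grip_force: 0.0
```

```bash
python3 - <<'E'
from h import *
c,im=shot("wrist","pics/w12.png")
pins(c,im,((595.6,-222.3),))
go(595.6,-222.2,73.5,np.pi)
E
```

```text
(595.6, -222.3) [328.7 249.2] [327.3 246. ] [5, 0, 24, 30, 525] [ 593.1 -223.4  104. ]
tcp [ 593.9 -224.   206. ] rot [ 3.140e+00 -2.000e-03 -3.141e+00] shift [ -1.7   1.8 132.5] turn 0.0
```

Emit:
step_arm([
  [[-1.5, 1.5, 40, 0, -0.2], [-1.5, 1.5, 75, 0, -0.2], [-1.5, 1.5, 110, 0, -0.2], [-1.5, 1.5, 132, 0, -0.2], [-1.5, 1.5, 132, 0, -0.2], [-1.5, 1.5, 132, 0, -1], [-1.5, 1.5, 132, 0, -1], [-1.5, 1.5, 132, 0, -1]],
])

```text
t: 25.05
eef_pos: [596.8, -223.5, 77.1]
tcp_rot: [-3.14, 0.003, -3.141]
ft_force: [-0.4, -0.6, 0.6]
opening: 0.241
grip_force: 0.0
```

Emit:
step_arm([
  [[0, 0, 0, 0, -1], [0, 0, 0, 0, -1], [0, 0, 0, 0, -0.2], [0, 0, 0, 0, -0.2], [0, 0, 0, 0, -0.2]],
])

```text
t: 25.47
eef_pos: [596.0, -223.9, 75.4]
tcp_rot: [-3.141, 0.0, -3.141]
ft_force: [-1.0, -0.3, -0.0]
opening: 0.339
grip_force: 0.0
```

Emit:
step_arm([
  [[0, 0, 0, 48, -0.2], [0, 0, 0, 48, -0.2], [0, 0, 0, 48, -0.2], [0, 0, 0, 48, -0.2], [0, 0, 0, 48, -0.2], [0, 0, 0, 48, -0.2], [0, 0, 0, 48, -0.2], [0, 0, 0, 48, -0.2]],
])

```text
t: 26.13
eef_pos: [595.9, -223.8, 75.0]
tcp_rot: [-3.142, -0.0, 2.3]
ft_force: [-0.3, -0.1, 0.4]
opening: 0.4
grip_force: 0.0
```

Emit:
step_arm([
  [[0, 0, 0, 42, -0.2], [0, 0, 0, 42, -0.2], [0, 0, 0, 42, -0.2], [0, 0, 0, 42, -0.2], [0, 0, 0, 42, -0.2], [0, 0, 0, 42, -0.2], [0, 0, 0, 42, -1], [0, 0, 0, 42, -1]],
])

```text
t: 26.8
eef_pos: [595.9, -223.8, 75.0]
tcp_rot: [-3.142, -0.0, 1.577]
ft_force: [0.1, -0.1, 0.2]
opening: 0.308
grip_force: 0.0
```

Emit:
step_arm([
  [[0, 0, 0, 0, -1], [0, 0, 0, 0, -1], [0, 0, 0, 0, -1], [0, 0, -40, 0, -1], [0, 0, -80, 0, -1], [0, 0, -115, 0, -1], [0, 0, -115, 0, -1], [0, 0, -115, 0, -1]],
])

```text
t: 27.47
eef_pos: [596.4, -224.0, 191.8]
tcp_rot: [3.138, 0.001, 1.572]
ft_force: [-1.3, -0.0, -0.8]
opening: 0.183
grip_force: 30.0
```

```bash
python3 - <<'E'
from h import *
go(606.3,149.2,189,np.pi/2)
E
```

```text
tcp [ 596.4 -224.   191.8] rot [3.138e+00 1.000e-03 1.572e+00] shift [373.2  10.5   2.8] turn 0.1
```

The route passes over the punch, so I'll go higher first.

Emit:
step_arm([
  [[0, 0, -35, 0, -1], [35, 0, -40, 0, -1], [75, 3, -40, 0, -1], [115, 4, -40, 0, -1], [155, 5, -40, 0, -1], [195, 6, -40, 0, -1], [235, 7, -40, 0, -1], [275, 8, -40, 0, -1]],
])

```text
t: 28.13
eef_pos: [603.0, 53.1, 228.2]
tcp_rot: [-3.139, -0.0, 1.572]
ft_force: [1.0, -0.1, -0.7]
opening: 0.182
grip_force: 30.0
```

Emit:
step_arm([
  [[40, 1, 0, 0, -1], [80, 2, 20, 0, -1], [98, 2, 40, 0, -1], [98, 2, 40, 0, -1], [98, 2, 40, 0, -1]],
])

```text
t: 28.55
eef_pos: [604.6, 150.0, 187.4]
tcp_rot: [-3.137, 0.001, 1.574]
ft_force: [0.3, 0.0, -0.4]
opening: 0.183
grip_force: 30.0
```

```bash
python3 - <<'E'
from h import *
c,im=shot("wrist","pics/w13.png")
go(606.3,149.2,143,np.pi/2)
p=env.state()["eef_pos"]
print("foot",proj("wrist",[[p[0],p[1],p[2]-67]],c),"hole",proj("wrist",[[606.3,149.2,98]],c))
cv2.imwrite("pics/w13c.png",cv2.resize(im[120:310,190:450],None,fx=3,fy=3,interpolation=cv2.INTER_CUBIC))
E
```

```text
tcp [605.3 149.1 188.7] rot [-3.139e+00  1.000e-03  1.572e+00] shift [ 0.1  1.  45.7] turn 0.1
foot [[328.72914971 260.92662642]] hole [[329.98405306 251.85589403]]
```

View pics/w13c.png

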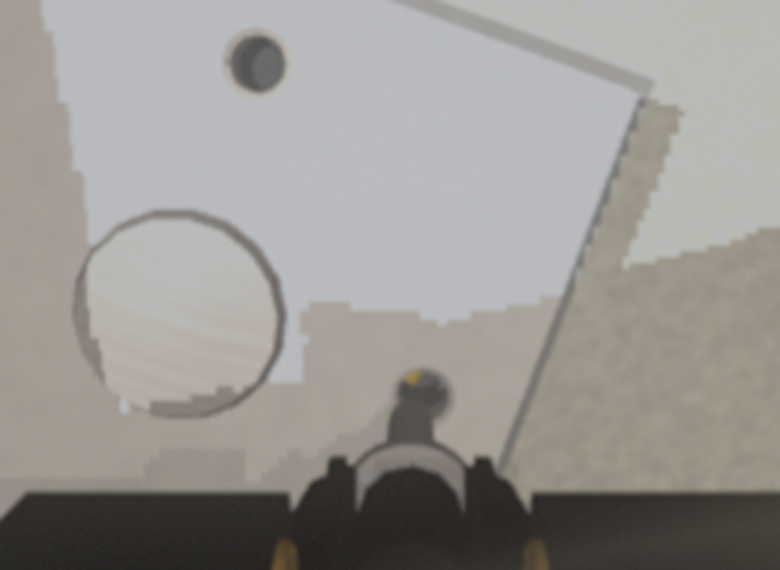

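Foot at (327.3,256) and hole at (331.3,251.3), so shift about +1.8 in tool y. Inserting.

Emit:
step_arm([
  [[0, 1.8, 0, 0, -1], [0, 1.8, 12, 0, -1], [0, 1.8, 22, 0, -1], [0, 1.8, 30, 0, -1], [0, 1.8, 38, 0, -1], [0, 1.8, 46, 0, -1], [0, 1.8, 46, 0, -1]],
])

```text
t: 29.18
eef_pos: [607.1, 148.9, 142.4]
tcp_rot: [-3.139, 0.0, 1.571]
ft_force: [-0.5, 0.0, -1.2]
opening: 0.18
grip_force: 30.0
```

Emit:
step_arm([
  [[0, 0, 8, 0, -1], [0, 0, 16, 0, -1], [0, 0, 24, 0, -1], [0, 0, 30, 0, -1], [0, 0, 33.5, 0, -1], [0, 0, 33.5, 0, -1], [0, 0, 33.5, 0, -1]],
])

```text
t: 29.77
eef_pos: [607.5, 149.2, 110.3]
tcp_rot: [-3.141, 0.0, 1.571]
ft_force: [-0.8, 0.6, -1.9]
opening: 0.186
grip_force: 30.0
```

Emit:
step_arm([
  [[0, 0, 1.5, 0, -1], [0, 0, 2.5, 0, -1], [0, 0, 2.5, 0, -1]],
])

```text
t: 30.02
eef_pos: [607.7, 149.3, 109.0]
tcp_rot: [3.141, -0.0, 1.571]
ft_force: [-3.4, 0.5, 5.4]
opening: 0.184
grip_force: 30.0
```

Emit:
step_arm([
  [[0, 0, 0, 0, -0.2], [0, 0, 0, 0, -0.2], [0, 0, 0, 0, -0.2], [0, 0, -40, 0, -0.2], [0, 0, -80, 0, -0.2], [0, 0, -120, 0, -0.2], [-70, -40, -150, 0, -0.2], [-70, -40, -190, 0, -0.2]],
])

```text
t: 30.68
eef_pos: [574.3, 92.7, 275.2]
tcp_rot: [-3.139, 0.0, 1.573]
ft_force: [0.6, -1.1, -0.4]
opening: 0.403
grip_force: 0.0
```

Emit:
step_arm([
  [[-60, 0, 0, 0, -0.2], [-60, 0, 0, 0, -0.2], [-60, 0, 0, 0, -0.2]],
])

```text
t: 30.93
eef_pos: [576.0, 30.4, 276.8]
tcp_rot: [3.14, 0.001, 1.568]
ft_force: [-0.5, 0.2, 0.5]
opening: 0.398
grip_force: 0.0
```

```bash
python3 - <<'E'
from h import *
c,im=shot("wrist","pics/w14.png");sc,s=shot("scene","pics/s4.png")
print(env.state()["eef_pos"])
a=cv2.resize(s[130:330,190:425],(600,511),interpolation=cv2.INTER_CUBIC);cv2.imwrite("pics/s4c.png",a)
K=sc
for q in((527.6,111),(606.8,149.2)): print(proj("scene",[[*q,98],[*q,103],[*q,138]],sc).round(1).tolist())
print(proj("scene",[[598.4,-155.5,124]],sc))
E
```

```text
[575.95155183  33.13195427 276.00231539]
[[337.7, 207.6], [337.8, 206.1], [338.4, 195.1]]
[[372.1, 222.6], [372.3, 221.1], [373.7, 210.1]]
[[247.75557873 272.30818657]]
```

View pics/s4c.png

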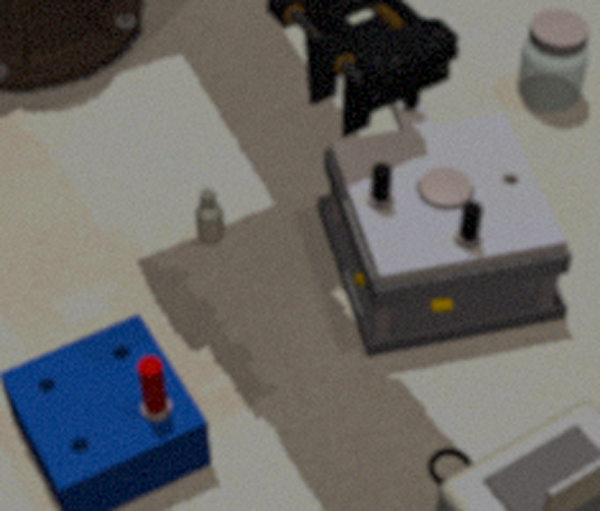

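Both pins are home with collars on the plate and the punch is upright in the caddy. The yellow plugs show below the base at crop (441,305) and (360,280). I'll check their height before handing in.

```bash
python3 - <<'E'
from h import *
for u in((362.7,249.4),(331,239.5)):
    for z in(12,45):print(u,z,onz("scene",u,z).round(0))
im=cv2.imread("pics/w14.png");c=cal("wrist")
print([(b[0],onz("wrist",b[0],20,c).round(0)) for b in yellow(im[:280])])
E
```

```text
(362.7, 249.4) 12 [604. 133.  12.]
(362.7, 249.4) 45 [625. 115.  45.]
(331, 239.5) 12 [539.  88.  12.]
(331, 239.5) 45 [562.  71.  45.]
[]
```

```bash
python3 -c "
from cell import env
print(env.job_done())"
```

```text
the job is handed in; nothing more can be done
None
```

I handed the job in without a verdict back. The swivel plate is lined up, all three plugs were punched out (two seen in the tray, the third bore pushed through but its plug not seen), both pins found in the caddy are fully home, and the punch is upright in a caddy hole.

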